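Fill the palm sugar jar to its ring

ROBOT

A 6-joint arm with a two-finger parallel gripper is mounted at the origin on the work surface. World frame = base frame: x ahead of the robot, y to its left, z up, the work surface at z = 0. Lengths are in m, angles in rad, forces in N, time in s.
With the tool pointing down it reaches from about 0.25 to 0.725 m from the base axis. Payload 4 kg.
Tool frame: the origin (TCP) lies on the centre line of the jaws, within the pads' length; the fingertips stand 19 mm ahead of it and the grasp point (between the pads) is the TCP; z points along the fingers, y is the line along which they close (so a half turn about z gives the same grasp; the last joint's range is limited). The gripper opens to 85 mm and grips with 20 to 120 N. Pads are 22 mm wide; open, the fingers measure 114 mm over their backs; the gripper's body (76 mm by 85 mm) begins 54 mm behind the grasp point. The pads swing forward as they close: fully open they stand 13 mm farther back than shut.
Start: joints at [1.279, 0.241, 0.005, 1.335, 0, 1.571], TCP at [0.144, 0.479, 0.25] pointing down, gripper open.
Joint ranges: [-2.72, 2.72], [-1.05, 1.87], [-1.09, 1.28], [-1.99, 2.15], [-1.42, 1.44], [-3.14, 3.14]. Speed limits (rad/s): [2.79, 2.79, 3.14, 3.14, 3.14, 3.14].

INTERFACE

Orientations are given as a rotation vector (axis times angle).
In Python, from plant import ctrl, imaging, finish_job, models gives the robot as it stands.
- The arm moves only by the tool servo_tool, never from a script. Its argument "series" is text: rows parted by semicolons, each of 5 numbers parted by spaces: the shift along the tool's x, y, z in mm, then the turn about the tool's z in degrees, then the opening, from 0 (shut) to 1 (fully open). A call has 1 to 12 rows; each row is the pose to reach, as a shift and turn from the pose commanded when the call began, along the tool's axes at that moment; what a row does not reach only later rows make up. A row lasts 1/12 s, in which the tool goes at most 41.7 mm and 7.16 degrees, less where a joint would pass 70% of its speed; a pose out of reach is approached as far as the arm can. A call with a gripper value outside its range is refused whole. The fingers move at their own pace and stop on an object; the grip force is fixed at half the most. Time passes only in rows, so rows that repeat a pose let the fingers close. It gives the time, the measured TCP pose, the force, the opening and the grip force at its end, in the units of the state.
- ctrl.sense(): the state, without advancing time (a new reading comes with each control period).
- imaging.grab_frame(name): name is "scene" or "side" or "wrist"; returns a dict with "img" (420x560x3 uint8, blue, green, red), "range_z" (420x560 float32, m along the optical axis (not along the pixel's ray), 0 where there is no reading), "fx", "fy", "cx", "cy" (pixels), "view" (4x4, takes a point from world to camera coordinates). Camera axes: x right, y down, z forward; pixel columns grow to the right and rows downward; lengths in m; the calibration is good to about 2 mm. A picture is of the moment at which its call begins.
- finish_job(): hands the job in; it is judged then, once.
Trained networks look in a picture, given as the dict that the camera call returned (one of the last four; its "shot" number tells which), for a name from the list of things; names that differ only in an ending like _2 or _b are one class to them, and where a whole thing is asked for, a point or a joint stands for the part that bears it (a point fixed in the world has none). Each returns a list of dicts, best first, with "conf" (0 to 1); they miss things now and then, are a little off and sometimes report something else, mostly with a low value. They report only what shows in the picture. A call takes as long as a camera call. They do not tell look-alikes from the thing itself.
- models.recognise(picture, label): "pixel" ([row, column] in pixels, amid what is visible of it).
- models.regions_of(picture, label): "region" (420x560 bool, what is visible of it) and "pixel" ([row, column] in pixels, amid what is visible of it).
The state is a dict: "clock": time; "joint_positions": joint angles; "qvel": joint speeds; "effort": joint torques, N m; "ee_pos": TCP position; "eef_rot": TCP orientation; "force": force on the tool from outside, world axes, zero at the start; "moment": the same for the moment, N m; "grip_width": finger opening in m; "finger_force": force on a finger pad.
Only numpy, scipy, OpenCV 4.12 (cv2) and the standard library are available. Lean on these libraries where they do the work, as an engineer would, in place of code of your own. Each camera call takes 0.05 s, during which the arm holds its last target. There are 200 camera calls.

TASK

Stack palm sugar discs flat on one another in the narrow glass jar with the dark ring until the top of the stack is level with that ring, neither short of it nor above it. Leave the disc that is not needed lying on the counter, and keep the jar standing about where it is.

Things in the scene. Friction and masses are not known exactly. Their poses are not given: they have to be found in the camera images.
- jar: Narrow open glass jar, loose, about 0.7 kg, on a dark wood foot 88 mm across; left or right of the sugar. 82 mm high; bore 60 mm, inner floor 8 mm above the counter. A thin dark steel ring around it is centred 72 mm above the counter; above it the glass flares to the lip, 84 mm across, 76 mm inside. Origin: centre of underside, z up. (The wide jar opposite, 110 mm across, has no ring.)
- thick_a: Thick round disc of dark brown palm sugar, 50 mm across and 32 mm thick, about 85 g, lying flat on the counter. Origin: the disc's centre (16 mm above the counter at the start); z is its axis.
- thick_b: A second disc just like thick_a: 50 mm across, 32 mm thick, lying flat. Origin: the disc's centre; z is its axis.
- thin: Thin round disc of the same palm sugar, 50 mm across but only 18 mm thick, about 50 g, lying flat. Origin: the disc's centre (9 mm above the counter at the start); z is its axis. (A rounded dome of palm sugar, 68 mm across, lies among the discs too and is not a disc.)
Not all that is in view belongs to the job. What is shaped like the thick_b but grey is not meant. Leave any blue look-alike of the thick_a alone.

How it is judged:
On the way, in this order (a step that is already met when the one before it is completed fails the run):
1. one thick disc lies flat on the floor of the ringed jar (((z of thick_a in the frame of jar between 0.018 and 0.03 m and horizontal distance between thick_a and jar below 0.014 m and angle between the z axis of thick_a and the z axis of jar, either way round below 0.17 rad) or (z of thick_b in the frame of jar between 0.018 and 0.03 m and horizontal distance between thick_b and jar below 0.014 m and angle between the z axis of thick_b and the z axis of jar, either way round below 0.17 rad))), for 0.2 s.
2. the other thick disc lies flat on it, its top level with the ring ((((z of thick_a in the frame of jar between 0.018 and 0.03 m and horizontal distance between thick_a and jar below 0.014 m and angle between the z axis of thick_a and the z axis of jar, either way round below 0.17 rad) and (z of thick_b in the frame of jar between 0.05 and 0.062 m and horizontal distance between thick_b and jar below 0.014 m and angle between the z axis of thick_b and the z axis of jar, either way round below 0.17 rad)) or ((z of thick_b in the frame of jar between 0.018 and 0.03 m and horizontal distance between thick_b and jar below 0.014 m and angle between the z axis of thick_b and the z axis of jar, either way round below 0.17 rad) and (z of thick_a in the frame of jar between 0.05 and 0.062 m and horizontal distance between thick_a and jar below 0.014 m and angle between the z axis of thick_a and the z axis of jar, either way round below 0.17 rad)))), for 0.2 s.
At the end, for the whole second after the job is handed in: Both thick discs lie in the ringed jar one on the other, within 14 mm of its axis and 10 degrees of flat, the top of the stack within 6 mm of the ring's middle; the thin disc lies on the counter outside the jar; the jar stands upright within 50 mm of where it began; jar and discs at rest ((((z of thick_a in the frame of jar between 0.018 and 0.03 m and horizontal distance between thick_a and jar below 0.014 m and angle between the z axis of thick_a and the z axis of jar, either way round below 0.17 rad) and (z of thick_b in the frame of jar between 0.05 and 0.062 m and horizontal distance between thick_b and jar below 0.014 m and angle between the z axis of thick_b and the z axis of jar, either way round below 0.17 rad)) or ((z of thick_b in the frame of jar between 0.018 and 0.03 m and horizontal distance between thick_b and jar below 0.014 m and angle between the z axis of thick_b and the z axis of jar, either way round below 0.17 rad) and (z of thick_a in the frame of jar between 0.05 and 0.062 m and horizontal distance between thick_a and jar below 0.014 m and angle between the z axis of thick_a and the z axis of jar, either way round below 0.17 rad))) and linear speed of each of jar, thick_a, thick_b below 0.02 m/s and angle between jar's own z axis and vertical below 0.1 rad and distance of jar from where it was at the start of the episode below 0.05 m and height (world z) of thin below 0.03 m and horizontal distance between thin and jar above 0.05 m); the robot touches nothing.
It fails at once if the jar is tipped more than 25 degrees (angle between jar's own z axis and vertical above 0.44 rad).
It also fails if it takes over 58 s, if anything falls off the work surface, if the arm or the gripper's body presses on something with over 40 N, if the wrist force passes 120 N, or if a joint passes its speed limit or range.

## Working session

There is one attempt and no reset: what is moved stays moved. The work goes in short steps, Python scripts to look and compute and a tool call to move; the robot and the scene stay as the last step left them, time stands still between calls to the robot, and variables do not carry over. Pictures are saved under pics/ and viewed, at most 10 in all, crops included, and the job is handed in when it is done.

Besides the shell and the picture viewer there is one more tool, called after "Request:" as name(argument=value, ...) on one line, values as JSON. servo_tool: Moves the arm, as the interface text tells. Its arguments: {"type":"object","properties":{"series":{"type":"string"}},"required":["series"]}

```bash
mkdir -p pics
cat > h.py <<'E'
import numpy as np, cv2
from plant import ctrl, imaging, finish_job, models
def cloud(p):
    z=p["range_z"]; v,u=np.mgrid[:z.shape[0],:z.shape[1]]
    c=np.stack([(u-p["cx"])/p["fx"]*z,(v-p["cy"])/p["fy"]*z,z,np.ones_like(z)],-1)
    w=c@np.linalg.inv(p["view"]).T
    w=w[...,:3]; w[z<=0]=np.nan; return w
def proj(p,X):
    c=p["view"]@np.append(X,1); return (c[0]/c[2]*p["fx"]+p["cx"],c[1]/c[2]*p["fy"]+p["cy"])
E
python3 - <<'E'
from h import *
s=ctrl.sense(); print(s["clock"],s["ee_pos"],s["eef_rot"],s["grip_width"])
for n in ("scene","side"):
    p=imaging.grab_frame(n); cv2.imwrite(f"pics/{n}.png",p["img"]); w=cloud(p)
    print(n,"cam",np.linalg.inv(p["view"])[:3,3].round(2))
    for l in ("jar","thick_a","thin"):
        for r in models.regions_of(p,l):
            q=w[r["region"]]; q=q[~np.isnan(q[:,0])]
            if len(q)==0: continue
            top=np.percentile(q[:,2],95); t=q[q[:,2]>top-.006]
            print(l,round(r["conf"],2),np.round(r["pixel"]),len(q),"top",top.round(3),"c",((t.min(0)+t.max(0))/2).round(3),"ext",np.ptp(t,0).round(3),p["img"][r["region"]].mean(0).round())
E
```

```text
0.0 [0.14366862 0.47830111 0.24940423] [-0.45671096 -3.10789472  0.00322468] 0.08526896697975789
scene cam [ 1.1  -0.06  0.87]
thick_a 0.92 [241. 274.] 625 top 0.036 c [ 0.555 -0.031  0.034] ext [0.049 0.047 0.008] [107. 106. 108.]
thick_a 0.78 [284. 257.] 715 top 0.036 c [ 0.65  -0.069  0.034] ext [0.049 0.048 0.008] [33. 54. 93.]
thick_a 0.65 [203. 223.] 536 top 0.036 c [ 0.45  -0.117  0.034] ext [0.05  0.049 0.008] [30. 50. 88.]
thick_a 0.63 [168. 219.] 501 top 0.036 c [ 0.35  -0.14   0.034] ext [0.052 0.047 0.007] [128.  63.  40.]
thin 0.72 [276. 332.] 565 top 0.022 c [0.637 0.074 0.02 ] ext [0.049 0.048 0.008] [ 37.  59. 101.]
thin 0.38 [283. 256.] 738 top 0.036 c [ 0.65  -0.069  0.034] ext [0.049 0.048 0.008] [34. 55. 94.]
side cam [ 0.38 -0.64  0.43]
jar 0.84 [293. 348.] 4143 top 0.08 c [ 0.577 -0.254  0.078] ext [0.082 0.083 0.008] [138. 146. 151.]
jar 0.52 [230. 352.] 671 top 0.031 c [ 0.649 -0.071  0.028] ext [0.049 0.049 0.007] [ 39.  70. 113.]
thick_a 0.73 [220. 296.] 596 top 0.031 c [ 0.554 -0.034  0.028] ext [0.047 0.047 0.007] [129. 125. 123.]
thick_a 0.69 [261. 252.] 810 top 0.031 c [ 0.449 -0.12   0.029] ext [0.048 0.048 0.007] [ 39.  71. 116.]
thick_a 0.67 [271. 196.] 917 top 0.031 c [ 0.35  -0.141  0.029] ext [0.049 0.05  0.007] [170.  91.  47.]
thick_a 0.64 [230. 351.] 644 top 0.031 c [ 0.649 -0.071  0.028] ext [0.049 0.049 0.007] [ 37.  68. 111.]
thin 0.72 [195. 326.] 306 top 0.016 c [0.635 0.072 0.014] ext [0.046 0.049 0.007] [ 39.  72. 119.]
```

View pics/scene.png

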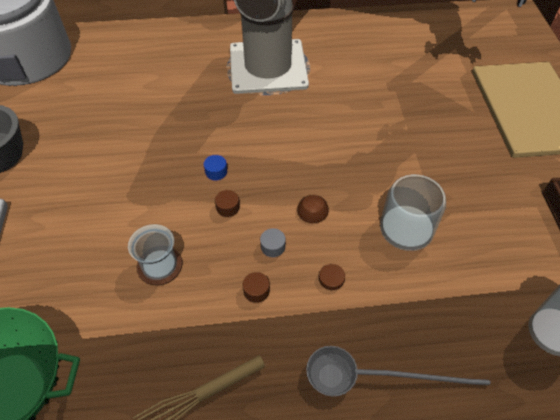

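View pics/side.png

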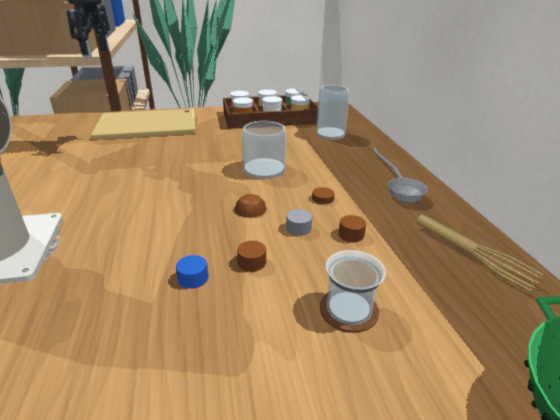

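Scene view, brown flat-topped candidates: (203,227) and (287,257) are thick (top about 32 mm), and (277,332) is thin (about 18 mm). Not meant: the dome at (208,313), grey disc at (242,273) and blue disc at (168,216). The jar with the ring and dark foot is at (255,155) and the wide ringless one is at (215,412). I'll confirm with a crop and work out the move axes.

```bash
cat >> h.py <<'E'
from scipy.spatial.transform import Rotation as Ro
def shift(*T):
    s=ctrl.sense(); R=Ro.from_rotvec(s["eef_rot"]).as_matrix()
    print("t",round(s["clock"],2),"pos",np.round(s["ee_pos"],4),"y-axis",R[:,1].round(3),"z",R[:,2].round(3),"q",np.round(s["joint_positions"],2),"F",np.round(s["force"],1),"w",round(s["grip_width"],4))
    for t in T: print(t,"-> mm",(R.T@(np.array(t)-s["ee_pos"])*1000).round(1))
E
python3 - <<'E'
from h import *
shift((.4495,-.1185,.25),(.4495,-.1185,.12))
im=cv2.imread("pics/scene.png"); cv2.imwrite("pics/crop.png",cv2.resize(im[150:310,120:350],None,fx=3.4,fy=3.4,interpolation=2))
E
```

```text
t 0.4 pos [0.1438 0.4788 0.2502] y-axis [ 0.288  0.958 -0.   ] z [-0. -0. -1.] q [ 1.28  0.24  0.    1.34 -0.    1.57] F [ 0.5 -0.2 -0.5] w 0.0855
(0.4495, -0.1185, 0.25) -> mm [-4.646e+02 -4.841e+02  3.000e-01]
(0.4495, -0.1185, 0.12) -> mm [-464.6 -484.1  130.3]
```

View pics/crop.png

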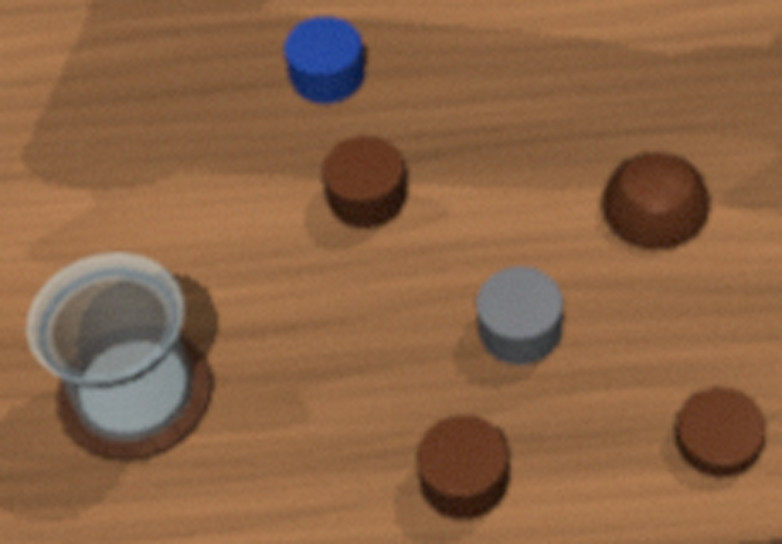

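The crop confirms it: thick discs at crop (365,180) and (463,465), thin disc at (720,430), and the jar with the ring and dark foot on the left.

Request:
servo_tool(series="-465 -484 0 88 1;-465 -484 0 88 1;-465 -484 0 88 1;-465 -484 0 88 1;-465 -484 0 88 1;-465 -484 0 88 1;-465 -484 0 88 1;-465 -484 0 88 1;-465 -484 0 88 1;-465 -484 0 88 1;-465 -484 0 88 1;-465 -484 0 88 1")

```text
clock: 1.4
ee_pos: [0.3724, 0.0318, 0.2507]
eef_rot: [2.459, 1.955, 0.002]
force: [0.5, 0.8, 0.4]
grip_width: 0.0854
finger_force: 0.0
```

Run:
```python
from h import *
shift((.4495,-.1185,.15))
```

```text
t 1.4 pos [0.3724 0.0318 0.2507] y-axis [ 0.974 -0.226  0.001] z [ 0.001  0.    -1.   ] q [ 0.09 -0.01 -0.28  1.3   0.    1.88] F [0.5 0.8 0.4] w 0.0854
(0.4495, -0.1185, 0.15) -> mm [-129.1  108.9  100.8]
```

Request:
servo_tool(series="-125 106 60 0 1;-125 106 60 0 1;-125 106 60 0 1;-125 106 60 0 1;-125 106 60 0 1;-125 106 60 0 1;-125 106 60 0 1;-125 106 60 0 1;-125 106 60 0 1")

```text
clock: 2.15
ee_pos: [0.4477, -0.11, 0.1912]
eef_rot: [2.45, 1.965, 0.001]
force: [-0.5, 0.9, 0.6]
grip_width: 0.0852
finger_force: 0.0
```

Run:
```python
from h import *
shift((.4495,-.1185,.041))
p=imaging.grab_frame("wrist"); cv2.imwrite("pics/w1.png",p["img"]); w=cloud(p)
print(np.linalg.inv(p["view"])[:3,3].round(3))
for r in models.regions_of(p,"thick_a"):
    q=w[r["region"]]; q=q[~np.isnan(q[:,0])]
    if len(q)==0: continue
    top=np.percentile(q[:,2],90); t=q[q[:,2]>top-.005]
    print(round(r["conf"],2),np.round(r["pixel"]),top.round(4),((np.percentile(t,1,axis=0)+np.percentile(t,99,axis=0))/2).round(4),np.ptp(t,0).round(3))
```

```text
t 2.15 pos [ 0.4477 -0.11    0.1912] y-axis [ 0.976 -0.217  0.001] z [ 0.001  0.    -1.   ] q [-0.24  0.2  -0.21  1.16  0.    1.55] F [-0.5  0.9  0.6] w 0.0852
(0.4495, -0.1185, 0.041) -> mm [ -7.9   3.5 150.2]
[ 0.467 -0.03   0.314]
0.93 [196. 290.] 0.032 [ 0.4521 -0.1161  0.0306] [0.049 0.049 0.006]
0.84 [245. 180.] 0.0318 [ 0.3523 -0.1389  0.0301] [0.049 0.049 0.006]
0.72 [ 77. 529.] 0.0322 [ 0.6432 -0.0685  0.0304] [0.035 0.049 0.007]
0.56 [ 56. 404.] 0.0323 [ 0.556  -0.0304  0.0308] [0.049 0.049 0.007]
```

View pics/w1.png

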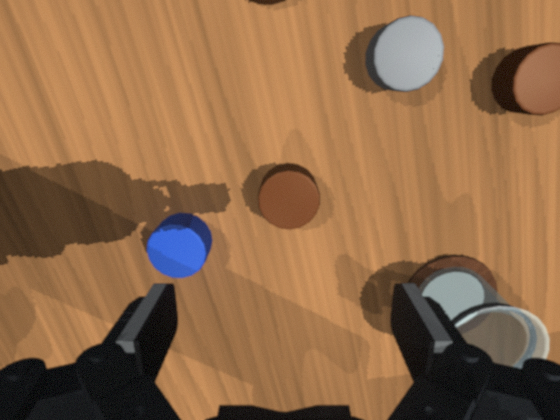

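Wrist view: the thick brown disc is at (196,290) and free of neighbours. The ringed jar is lower right.

Request:
servo_tool(series="0 0 30 0 1;0 0 60 0 1;0 0 90 0 1;0 0 100 0 1;0 0 100 0 1;0 0 100 0 1")

```text
clock: 2.75
ee_pos: [0.4477, -0.1106, 0.0905]
eef_rot: [-2.451, -1.964, 0.001]
force: [-0.1, 1.0, 0.4]
grip_width: 0.0859
finger_force: 0.0
```

Run:
```python
from h import *
shift((.4505,-.1175,.041))
```

```text
t 2.75 pos [ 0.4477 -0.1106  0.0905] y-axis [ 0.976 -0.218 -0.001] z [-0.001  0.    -1.   ] q [-0.24  0.31 -0.36  0.91  0.    1.55] F [-0.1  1.   0.4] w 0.0859
(0.4505, -0.1175, 0.041) -> mm [-6.1  4.3 49.5]
```

Request:
servo_tool(series="-6 4 25 0 1;-6 4 50 0 1;-6 4 50 0 1;-6 4 50 0 0;-6 4 50 0 0;-6 4 50 0 0;-6 4 50 0 0;-6 4 50 0 0;-6 4 50 0 0;-6 4 50 0 0;-6 4 50 0 0;-6 4 50 0 0")

```text
clock: 3.75
ee_pos: [0.4521, -0.1183, 0.0429]
eef_rot: [2.45, 1.961, 0.004]
force: [-1.9, 0.7, 7.6]
grip_width: 0.0471
finger_force: 60.1
```

Run:
```python
from h import *
shift((.45,-.118,.2))
p=imaging.grab_frame("side"); im=p["img"]; u,v=map(int,proj(p,(.45,-.118,.03)))
cv2.imwrite("pics/s1.png",cv2.resize(im[v-70:v+50,u-80:u+80],None,fx=4,fy=4,interpolation=2))
```

```text
t 3.75 pos [ 0.4521 -0.1183  0.0429] y-axis [ 0.976 -0.219  0.004] z [ 0.004 -0.001 -1.   ] q [-0.26  0.38 -0.4   0.78  0.    1.54] F [-1.9  0.7  7.6] w 0.0471
(0.45, -0.118, 0.2) -> mm [  -0.2   -1.4 -157.1]
```

View pics/s1.png

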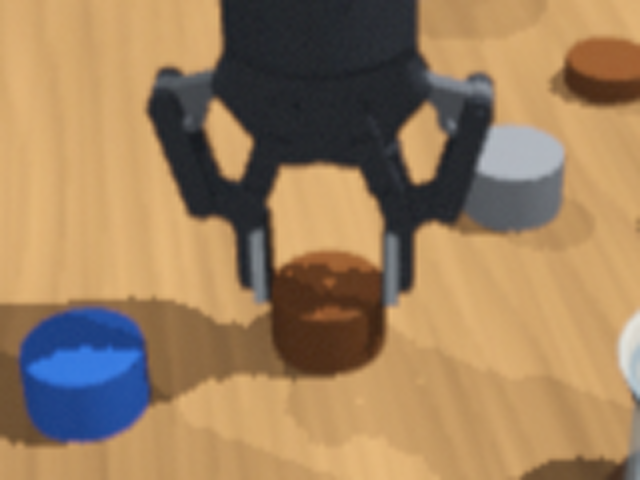

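Disc is held near its top between the pads (crop column 330, row 300). Lifting.

Request:
servo_tool(series="0 0 -20 0 0;0 0 -50 0 0;0 0 -85 0 0;0 0 -115 0 0;0 0 -115 0 0;0 0 -115 0 0;0 0 -115 0 0")

```text
clock: 4.38
ee_pos: [0.4505, -0.118, 0.1559]
eef_rot: [2.452, 1.962, 0.001]
force: [-0.1, 0.6, -1.4]
grip_width: 0.0469
finger_force: 61.7
```

Run:
```python
from h import *
shift((.577,-.254,.16))
for n in ("wrist","side"):
    p=imaging.grab_frame(n); w=cloud(p)
    if n=="side": cv2.imwrite("pics/s2.png",p["img"])
    for r in models.regions_of(p,"jar")[:2]+models.regions_of(p,"thick_a"):
        q=w[r["region"]]; q=q[~np.isnan(q[:,0])]
        print(n,r["conf"],np.round(r["pixel"]),np.percentile(q,[1,99],axis=0).round(4).tolist())
# lip points
    q=w[(np.abs(w[...,2]-.078)<.008)&(np.hypot(w[...,0]-.577,w[...,1]+.254)<.06)]
    if len(q)>30: (c,_,ang)=cv2.minAreaRect(q[:,:2].astype(np.float32)); print("lip",len(q),c,_,q[:,2].max())
```

```text
t 4.38 pos [ 0.4505 -0.118   0.1559] y-axis [ 0.976 -0.219  0.001] z [ 0.001 -0.    -1.   ] q [-0.26  0.24 -0.25  1.08  0.    1.54] F [-0.1  0.6 -1.4] w 0.0469
(0.577, -0.254, 0.16) -> mm [-105.   153.3   -3.9]
wrist 0.65 [322. 493.] [[0.538, -0.2806, 0.0021], [0.6158, -0.2101, 0.0815]]
wrist 0.89 [280. 285.] [[0.4295, -0.1402, 0.1154], [0.4754, -0.0925, 0.1453]]
wrist 0.76 [ 38. 416.] [[0.532, -0.0535, 0.0063], [0.5789, -0.0101, 0.0331]]
wrist 0.6 [ 69. 542.] [[0.626, -0.0903, 0.0023], [0.6446, -0.045, 0.0327]]
wrist 0.55 [255. 163.] [[0.3299, -0.1616, 0.004], [0.3761, -0.1151, 0.0326]]
lip 1940 (0.5825573205947876, -0.24670882523059845) (0.07183883339166641, 0.06017158180475235) 0.08273431149199428
side 0.6 [290. 350.] [[0.5363, -0.2956, -0.0014], [0.6182, -0.2142, 0.0808]]
side 0.95 [231. 352.] [[0.6245, -0.0955, -0.0018], [0.6714, -0.0473, 0.0313]]
side 0.92 [271. 195.] [[0.3266, -0.1666, 0.0003], [0.3725, -0.1203, 0.0315]]
side 0.64 [203. 247.] [[0.4248, -0.1434, 0.1108], [0.4719, -0.0965, 0.1423]]
side 0.61 [221. 297.] [[0.5299, -0.0574, 0.0004], [0.576, -0.0125, 0.0312]]
lip 1028 (0.5768041610717773, -0.2539222836494446) (0.08225463330745697, 0.08144372701644897) 0.08216486237329679
```

Request:
servo_tool(series="0 0 -25 0 0;-20 30 -25 0 0;-45 66 -25 0 0;-70 102 -25 0 0;-90 134 -25 0 0;-100 148 -25 0 0;-104 154 -25 0 0;-104 154 -25 0 0;-104 154 -25 0 0;-104 154 -25 0 0")

```text
clock: 5.52
ee_pos: [0.5769, -0.2521, 0.1799]
eef_rot: [-2.451, -1.963, 0.001]
force: [0.2, -0.2, -0.5]
grip_width: 0.0463
finger_force: 62.0
```

```bash
cat > jar.py <<'E'
from h import *
shift((.578,-.253,.103))
for n in ("side","scene"):
    p=imaging.grab_frame(n); w=cloud(p); cv2.imwrite(f"pics/j_{n}.png",p["img"])
    d=np.hypot(w[...,0]-.577,w[...,1]+.254)
    tz=ctrl.sense()["ee_pos"][2]
    b=(p["img"][...,2].astype(int)-p["img"][...,0]>25)
    for nm,m in (("lip",(np.abs(w[...,2]-.079)<.008)&(d<.06)),("held",b&(w[...,2]>tz-.05)&(w[...,2]<tz-.008)&(d<.05)),("foot",b&(w[...,2]<.012)&(w[...,2]>.004)&(d<.06))):
        q=w[m]
        if len(q)>30: a=np.percentile(q,[1,99],axis=0); print(n,nm,len(q),a.mean(0).round(4),np.ptp(a,axis=0).round(3),a[:,2].round(4))
E
python3 jar.py
```

```text
t 5.52 pos [ 0.5769 -0.2521  0.1799] y-axis [ 0.976 -0.218 -0.002] z [-0.002  0.001 -1.   ] q [-0.41  0.54  0.26  1.3   0.    1.38] F [ 0.2 -0.2 -0.5] w 0.0463
(0.578, -0.253, 0.103) -> mm [-0.7  1.4 76.9]
side lip 950 [ 0.577  -0.2536  0.0763] [0.079 0.08  0.01 ] [0.0712 0.0814]
side held 1350 [ 0.5757 -0.2546  0.1529] [0.048 0.046 0.032] [0.1372 0.1687]
side foot 344 [ 0.5768 -0.2591  0.0051] [0.083 0.074 0.002] [0.004  0.0062]
scene lip 537 [ 0.5784 -0.2522  0.0789] [0.076 0.079 0.015] [0.0715 0.0863]
scene held 495 [ 0.5792 -0.248   0.1573] [0.045 0.044 0.03 ] [0.1422 0.1725]
scene foot 441 [ 0.5877 -0.2484  0.0075] [0.089 0.098 0.007] [0.0041 0.011 ]
```

Request:
servo_tool(series="-1 1 20 0 0;-1 1 40 0 0;-1 1 55 0 0;-1 1 65 0 0;-1 1 72 0 0;-1 1 76 0 0;-1 1 76 0 0;-1 1 76 0 0")

```text
clock: 6.28
ee_pos: [0.5791, -0.2545, 0.1051]
eef_rot: [2.452, 1.962, 0.001]
force: [0.4, -0.1, 0.5]
grip_width: 0.0466
finger_force: 62.0
```

Run:
```python
from h import *
shift((.578,-.253,.103))
p=imaging.grab_frame("side")
cv2.imwrite("pics/s3.png",cv2.resize(p["img"][170:340,260:460],None,fx=3.5,fy=3.5,interpolation=2))
```

```text
t 6.28 pos [ 0.5791 -0.2545  0.1051] y-axis [ 0.976 -0.219  0.001] z [ 0.001 -0.    -1.   ] q [-0.41  0.59  0.15  1.13 -0.    1.38] F [ 0.4 -0.1  0.5] w 0.0466
(0.578, -0.253, 0.103) -> mm [ 1.2 -1.4  2.1]
```

View pics/s3.png

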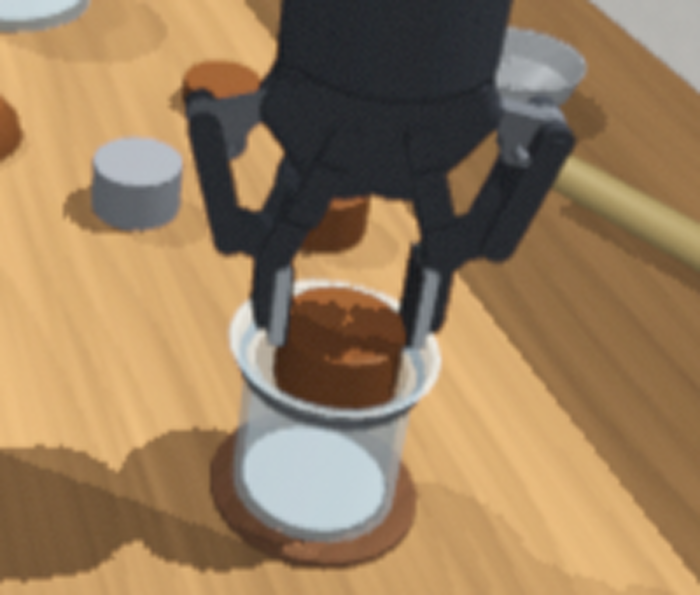

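Disc is centred over the jar bore with its lower part inside the lip (crop 340,350). No contact force, so I release here.

Request:
servo_tool(series="1 -1 2 0 0;1 -1 3 0 0;1 -1 3 0 0;1 -1 3 0 0;1 -1 3 0 1;1 -1 3 0 1;1 -1 3 0 1;1 -1 3 0 1;1 -1 3 0 1;1 -1 -30 0 1;1 -1 -65 0 1;1 -1 -95 0 1")

```text
clock: 7.33
ee_pos: [0.5778, -0.2532, 0.2007]
eef_rot: [-2.453, -1.963, 0.0]
force: [1.3, 0.3, 0.1]
grip_width: 0.0857
finger_force: 0.0
```

```bash
cat > chk.py <<'E'
import sys; from h import *
shift((.6505,-.069,.2))
for n in ("side","scene"):
    p=imaging.grab_frame(n); w=cloud(p); im=p["img"].astype(int)
    d=np.hypot(w[...,0]-.577,w[...,1]+.254)
    m=(im[...,2]-im[...,0]>35)&(im[...,2]<150)&(d<.03)&(w[...,2]>.012); q=w[m]
    if len(q)>20:
        a=np.percentile(q,[1,99],axis=0); print(n,"in jar",len(q),a.round(4).tolist())
        t=q[q[:,2]>a[1,2]-.006]; A=np.c_[t[:,:2],np.ones(len(t))]; print("top fit slope",np.linalg.lstsq(A,t[:,2],rcond=None)[0][:2].round(2),((t.min(0)+t.max(0))/2).round(4))
    m=(np.abs(w[...,2]-.079)<.006)&(d<.06); a=np.percentile(w[m],[1,99],axis=0); print(n,"lip",a.mean(0).round(4))
    u,v=map(int,proj(p,(.577,-.254,.04)))
    cv2.imwrite(f"pics/{sys.argv[1]}_{n}.png",cv2.resize(p["img"][v-55:v+55,u-65:u+65],None,fx=4,fy=4,interpolation=2))
a=[cv2.imread(f"pics/{sys.argv[1]}_{n}.png") for n in ("side","scene")]
cv2.imwrite(f"pics/{sys.argv[1]}.png",cv2.resize(np.hstack(a),(800,338)))
E
python3 chk.py d1
```

```text
t 7.33 pos [ 0.5778 -0.2532  0.2007] y-axis [ 0.976 -0.219 -0.   ] z [-0.  0. -1.] q [-0.41  0.53  0.3   1.34 -0.    1.38] F [1.3 0.3 0.1] w 0.0857
(0.6505, -0.069, 0.2) -> mm [195.7  30.6   0.7]
side in jar 92 [[0.5555, -0.2756, 0.0364], [0.5989, -0.2297, 0.2603]]
top fit slope [-0.1  -0.58] [ 0.5733 -0.2663  0.2593]
side lip [ 0.5771 -0.2536  0.0772]
scene in jar 251 [[0.5554, -0.2745, 0.0385], [0.5916, -0.234, 0.1581]]
top fit slope [-0.54  0.4 ] [ 0.6005 -0.2472  0.2766]
scene lip [ 0.5759 -0.2523  0.0791]
```

View pics/d1.png

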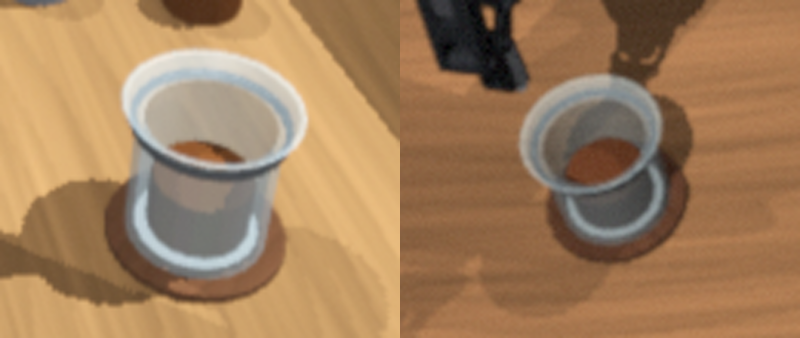

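The first disc lies flat on the jar floor and is centred in both views. Now the second thick disc.

Request:
servo_tool(series="35 5 0 0 1;70 11 0 0 1;105 16 0 0 1;140 22 0 0 1;170 27 20 0 1;188 29 50 0 1;195 30 80 0 1;195 30 105 0 1;195 30 105 0 1;195 30 105 0 1")

```text
clock: 8.27
ee_pos: [0.6483, -0.0693, 0.0923]
eef_rot: [-2.45, -1.961, 0.006]
force: [0.4, 0.5, -0.0]
grip_width: 0.085
finger_force: 0.0
```

Run:
```python
from h import *
shift((.650,-.069,.0415))
for n in ("wrist","side","scene"):
    p=imaging.grab_frame(n); w=cloud(p); b=p["img"][...,2].astype(int)-p["img"][...,0]>35
    q=w[b&(w[...,2]>.024)&(w[...,2]<.04)&(np.hypot(w[...,0]-.65,w[...,1]+.07)<.045)]
    if len(q): a=np.percentile(q,[1,99],axis=0); print(n,len(q),a.mean(0).round(4),np.ptp(a,axis=0).round(3))
```

```text
t 8.27 pos [ 0.6483 -0.0693  0.0923] y-axis [ 0.976 -0.219 -0.005] z [-0.005  0.    -1.   ] q [-0.11  0.64  0.21  1.14 -0.    1.69] F [ 0.4  0.5 -0. ] w 0.085
(0.65, -0.069, 0.0415) -> mm [ 0.7  1.9 50.8]
wrist 6280 [ 0.6516 -0.0677  0.0292] [0.046 0.046 0.007]
side 354 [ 0.6481 -0.0706  0.0278] [0.047 0.048 0.007]
scene 290 [ 0.6513 -0.0617  0.031 ] [0.045 0.033 0.013]
```

Request:
servo_tool(series="1 1 20 0 1;1 1 40 0 1;1 1 50 0 1;1 1 50 0 1;1 1 50 0 1;1 1 50 0 1")

```text
clock: 8.92
ee_pos: [0.6523, -0.0692, 0.0461]
eef_rot: [2.452, 1.961, 0.003]
force: [0.7, -0.6, 0.2]
grip_width: 0.0853
finger_force: 0.0
```

Request:
servo_tool(series="0 -1 5 0 1;0 -1 5 0 1;0 -1 5 0 0;0 -1 5 0 0;0 -1 5 0 0;0 -1 5 0 0;0 -1 5 0 0;0 -1 5 0 0;0 -1 5 0 0;0 -1 5 0 0;0 -1 5 0 0")

```text
clock: 9.83
ee_pos: [0.6508, -0.0687, 0.0402]
eef_rot: [2.452, 1.962, 0.002]
force: [0.1, 0.1, 5.3]
grip_width: 0.0472
finger_force: 62.1
```

Request:
servo_tool(series="0 0 -20 0 0;0 0 -50 0 0;0 0 -85 0 0;0 0 -115 0 0;0 0 -140 0 0;0 0 -140 0 0;0 0 -140 0 0;0 0 -140 0 0")

```text
clock: 10.5
ee_pos: [0.6494, -0.0685, 0.1778]
eef_rot: [-2.452, -1.962, 0.003]
force: [-0.3, 0.9, -0.2]
grip_width: 0.0474
finger_force: 61.8
```

Run:
```python
from h import *
shift((.578,-.253,.18))
x,y,z=ctrl.sense()["ee_pos"]
for n in ("wrist","side"):
    p=imaging.grab_frame(n); w=cloud(p); b=p["img"][...,2].astype(int)-p["img"][...,0]>35
    q=w[b&(w[...,2]>z-.06)&(w[...,2]<z)&(np.hypot(w[...,0]-x,w[...,1]-y)<.045)]
    if len(q): a=np.percentile(q,[1,99],axis=0); print(n,len(q),a.mean(0).round(4),a.round(4).tolist())
```

```text
t 10.5 pos [ 0.6494 -0.0685  0.1778] y-axis [ 0.976 -0.219 -0.002] z [-0.002  0.    -1.   ] q [-0.11  0.59  0.34  1.33 -0.    1.69] F [-0.3  0.9 -0.2] w 0.0474
(0.578, -0.253, 0.18) -> mm [-195.7  -29.2   -2.1]
wrist 12431 [ 0.6513 -0.0673  0.1559] [[0.6281, -0.0905, 0.1415], [0.6745, -0.0441, 0.1702]]
side 722 [ 0.6467 -0.0727  0.1521] [[0.6235, -0.0955, 0.1363], [0.6699, -0.0498, 0.1678]]
```

Held and level. Over the jar.

Request:
servo_tool(series="-20 -3 -5 0 0;-50 -7 -5 0 0;-85 -12 -5 0 0;-120 -18 -5 0 0;-150 -23 -5 0 0;-175 -27 -5 0 0;-190 -29 -5 0 0;-196 -30 -5 0 0;-196 -30 -5 0 0;-196 -30 -5 0 0;-196 -30 -5 0 0;-196 -30 -5 0 0")

```text
clock: 11.6
ee_pos: [0.5786, -0.2517, 0.1841]
eef_rot: [-2.45, -1.965, -0.0]
force: [-1.5, 0.9, -1.0]
grip_width: 0.047
finger_force: 61.8
```

```bash
python3 jar.py
```

```text
t 11.6 pos [ 0.5786 -0.2517  0.1841] y-axis [ 0.976 -0.217 -0.   ] z [-0.  0. -1.] q [-0.41  0.53  0.27  1.31  0.    1.38] F [-1.5  0.9 -1. ] w 0.047
(0.578, -0.253, 0.103) -> mm [-1.4 -0.3 81.1]
side lip 944 [ 0.5771 -0.2539  0.0761] [0.079 0.08  0.01 ] [0.0711 0.0812]
side held 1368 [ 0.577  -0.2556  0.1595] [0.047 0.045 0.031] [0.1438 0.1752]
side foot 340 [ 0.5766 -0.2591  0.005 ] [0.083 0.074 0.002] [0.004  0.0059]
scene lip 579 [ 0.5779 -0.2521  0.0786] [0.076 0.079 0.014] [0.0714 0.0859]
scene held 238 [ 0.5798 -0.2489  0.1618] [0.046 0.043 0.029] [0.1472 0.1763]
scene foot 427 [ 0.5901 -0.2529  0.0075] [0.082 0.106 0.007] [0.0041 0.0109]
```

Request:
servo_tool(series="-1 0 20 0 0;-1 0 40 0 0;-1 0 56 0 0;-1 0 68 0 0;-1 0 76 0 0;-1 0 80 0 0;-1 0 80 0 0;-1 0 80 0 0;-1 0 80 0 0")

```text
clock: 12.45
ee_pos: [0.5785, -0.2544, 0.1054]
eef_rot: [2.451, 1.962, 0.001]
force: [-0.5, -0.2, -0.1]
grip_width: 0.0472
finger_force: 61.8
```

Request:
servo_tool(series="1 0 2 0 0;1 0 3 0 0;1 0 3 0 0;1 0 3 0 0;1 0 3 0 1;1 0 3 0 1;1 0 3 0 1;1 0 3 0 1;1 0 3 0 1;1 0 -30 0 1;1 0 -65 0 1;1 0 -95 0 1")

```text
clock: 13.45
ee_pos: [0.5778, -0.2532, 0.2006]
eef_rot: [-2.453, -1.963, 0.0]
force: [0.5, -0.6, 1.4]
grip_width: 0.0852
finger_force: 0.0
```

```bash
python3 chk.py d2
```

```text
t 13.45 pos [ 0.5778 -0.2532  0.2006] y-axis [ 0.976 -0.219 -0.   ] z [-0.  0. -1.] q [-0.41  0.53  0.3   1.34  0.    1.38] F [ 0.5 -0.6  1.4] w 0.0852
(0.6505, -0.069, 0.2) -> mm [195.7  30.6   0.6]
side in jar 122 [[0.5528, -0.2783, 0.0646], [0.5974, -0.2439, 0.2595]]
top fit slope [-0.1 -0.6] [ 0.5733 -0.266   0.2586]
side lip [ 0.5772 -0.2538  0.0773]
scene in jar 500 [[0.5577, -0.2761, 0.0677], [0.6019, -0.2299, 0.0778]]
top fit slope [0.21 0.04] [ 0.5806 -0.2531  0.1779]
scene lip [ 0.5762 -0.2522  0.0789]
```

View pics/d2.png

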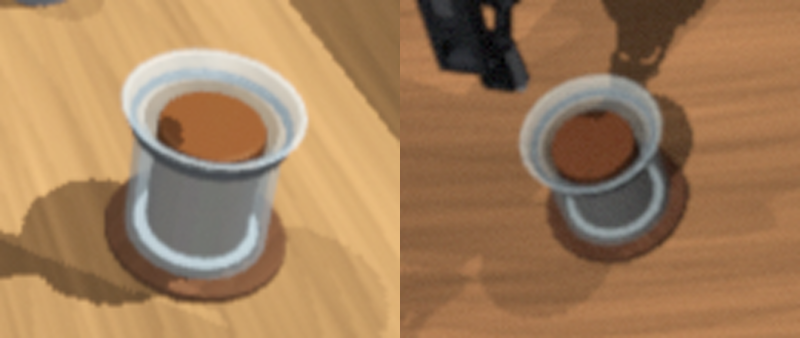

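Both discs appear flat and level with the ring. I'll run one tilt check and hand in if it passes.

Run:
```python
from h import *
ok=1
for n in ("side","scene"):
    p=imaging.grab_frame(n); w=cloud(p); im=p["img"].astype(int)
    t=w[(im[...,2]-im[...,0]>35)&(np.hypot(w[...,0]-.578,w[...,1]+.253)<.023)&(np.abs(w[...,2]-.071)<.014)]
    s=np.linalg.lstsq(np.c_[t[:,:2]-t[:,:2].mean(0),np.ones(len(t))],t[:,2],rcond=None)[0]; print(n,len(t),s.round(4))
    ok&=np.hypot(*s[:2])<.12 and abs(s[2]-.072)<.006
print(ok)
if ok: print(finish_job())
```

```text
side 534 [-0.0003 -0.004   0.0702]
scene 431 [-0.0172 -0.0113  0.0736]
1
the job is handed in; nothing more can be done
None
```

Both thick discs are stacked in the ringed jar, flat within about 1° and with the top measured at 70–74 mm against the ring's 72 mm; the thin disc was left on the counter, the jar stayed in place, and the job is handed in (no verdict was returned).

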